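Close and pin the reactor's split clamp

ROBOT

A 7-joint arm with a two-finger parallel gripper is mounted at the origin on the work surface. World frame = base frame: x ahead of the robot, y to its left, z up, the work surface at z = 0. Lengths are in m, angles in degrees, forces in N, time in s.
With the tool pointing down it reaches from about 0.4 to 0.9 m from the base axis. Payload 5.5 kg.
Tool frame: the origin (TCP) lies at the very end of the fingers, on their centre line; the grasp point (between the pads) lies 19 mm behind it; z points along the fingers, y is the direction in which the jaws open and shut (so a half turn about z gives the same grasp; the last joint's range is limited). The gripper opens to 92 mm and grips with 3 to 60 N. Pads are 19 mm wide; open, the fingers measure 130 mm over their backs; the gripper's body (75 mm by 190 mm) begins 47 mm behind the grasp point.
Start: joints at [78.736, 28.699, -24.465, 88.831, 12.651, 65.22, -12.049], TCP at [0.288, -0.582, 0.227] pointing down, gripper open.
Joint ranges: [-164.97, 164.97], [-17.58, 116.51], [-87.97, 89.64], [11.32, 138.91], [-80.73, 260.73], [10.89, 115.49], [-147.41, 147.41]. Speed limits (degrees/s): [147.25, 147.25, 180, 180, 180, 180, 180].

INTERFACE

Orientations are given as a 3x3 rotation matrix whose columns are the frame's x, y, z axes.
In Python, from bench import env gives the robot as it stands.
- The arm moves only by the tool apply_moves, never from a script. Its argument "series" is a list of rows, each a list of 3 entries, a list of its own where there are three numbers: the shift along the tool's x, y, z scaled (see below), then the turn, a rotation vector about the tool's x, y, z scaled (see below), then the gripper's target within -1 to 1 (shut at 1, half-way at 0, fully open at -1). In form: [[[tx, ty, tz], [ax, ay, az], hand], ...]. A call has 1 to 20 rows; each row is the pose to reach, as a shift and turn from the pose commanded when the call began, along the tool's axes at that moment; what a row does not reach only later rows make up. The controller multiplies each number of a shift by 1 m and each number of a turn by pi/2 rad. A row lasts 1/8 s, in which the tool goes at most 62.5 mm and 10.7 degrees, less where a joint would pass 70% of its speed; a pose out of reach is approached as far as the arm can. A call with a number of a shift or a turn outside -1 to 1 is refused whole. A call with a gripper value outside its range is refused whole. The fingers move at their own pace and stop on an object; "force" is the grip in N (left out, the last holds). Time passes only in rows, so rows that repeat a pose let the fingers close. It gives the time, the measured TCP pose, the force and the opening at its end, in the units of the state.
- env.observe(): the state, without advancing time (a new reading comes with each control period).
- env.snapshot(name): name is "scene" or "top" or "wrist"; returns (picture, depth): 420x560x3 uint8, red, green, blue; 420x560 float32, m along the optical axis (not along the pixel's ray), 0 where there is no reading.
- env.camera_model(name): a dict with "camera_matrix" (3x3 intrinsics, pixels), "rvec" (rotation vector, rad) and "tvec" (3), from world to camera coordinates, as OpenCV has them. Camera axes: x right, y down, z forward; pixel columns grow to the right and rows downward; lengths in m; the calibration is good to about 2 mm. A picture is of the moment at which its call begins: read the wrist's pose just before it. camera_model takes no time and is no camera call; for the wrist camera it gives the pose at the moment of the call.
- env.job_done(): hands the job in, once; it reports no verdict.
Trained networks look in the newest picture that a camera, given by its name, has taken for a name from the list of things; names that differ only in an ending like _2 or _b are one class to them, and where a whole thing is asked for, a point or a joint stands for the part that bears it (a point fixed in the world has none). Each returns a list of dicts, best first, with "confidence" (0 to 1); they miss things now and then, are a little off and sometimes report something else, mostly with a low value. They report only what shows in the picture. A call takes as long as a camera call.
- env.regions_of(camera, query): "mask" (420x560 bool, what is visible of it).
- env.pinpoint(camera, query): "centre" ([x, y, z] in m, in world coordinates, good to about 4 mm: a listed point, or the origin of a listed thing).
The state is a dict: "time": time; "q": joint angles; "dq": joint speeds; "tau": joint torques, N m; "eef_pos": TCP position; "ee_rot": TCP orientation; "contact_force": force on the tool from outside, world axes, zero at the start; "moment": the same for the moment, N m; "opening": finger opening in m.
Only numpy, scipy, OpenCV 4.12 (cv2) and the standard library are available. Lean on these libraries where they do the work, as an engineer would, in place of code of your own. Each camera call takes 0.05 s, during which the arm holds its last target. There are 200 camera calls.

TASK

Get the small pressure reactor ready: swing both halves of its split clamp fully shut around the vessel head, then take the orange-knobbed lock pin out of the red block and push it down through the lined-up lug holes until its collar is fully home on the upper lug. Leave the other things on the bench where they are.

Things in the scene. Friction and masses are not known exactly. Their poses are not given: they have to be found in the camera images.
- fork_half (a joint): hinge angle (rad) of the clamp half that ends in a fork (two flat lugs, one above the other). 0 = fully shut against a firm stop, 1.0 = widest open. Seen from above it opens anticlockwise about the vertical hinge post. It stays where it is left (friction 0.15 N m, about 1 to 2 N at the handle).
- tongue_half (a joint): hinge angle (rad) of the clamp half that ends in one flat tongue, which goes between the two fork lugs. 0 = fully shut against a firm stop, 1.0 = widest open. Seen from above it opens clockwise about the same hinge post. Same friction. The halves can be shut in either order.
- reactor: small pressure reactor, fixed to the bench; origin under the vessel's middle. Base 200 x 170 x 22 mm, black heater 112 mm wide, split clamp ring 132 mm wide and 34 mm high (z 0.111 to 0.145 m). Valves and a gauge within 42 mm of its middle reach up to z = 0.202 m. Its x axis points from the hinge post at the rear through the middle to the lugs.
- clamp_hinge (a point): point on the axis of the vertical hinge post of both clamp halves, level with the clamp's top face (z = 0.145 m). Its x axis points from the hinge through the vessel's middle (78 mm away) to where the lug holes lie with the clamp shut (166 mm away); z is up. It does not move.
- fork_handle (a point): middle of the black upright round handle on the fork half: 20 mm in diameter, z 0.145 to 0.195 m, point at z = 0.175 m. With the half shut it lies +119.5 mm along x and +71.9 mm along y from the hinge, in the hinge point's frame; it swings with the half about the hinge.
- tongue_handle (a point): the same on the tongue half: black upright round handle, 20 mm in diameter, z 0.145 to 0.195 m, point at z = 0.175 m. With the half shut it lies +119.5 mm along x and -71.9 mm along y from the hinge, in the hinge point's frame.
- fork_hole (a point): centre of the 12 mm through hole at the top face of the upper fork lug (z = 0.145 m), 166 mm from the hinge axis; z axis up, along the hole. The fork lugs are 10 mm thick each (z 135 to 145 and 111 to 121 mm); below them is free space to z = 0.022 m.
- tongue_hole (a point): centre of the 12 mm through hole at the top face of the 12 mm thick tongue (z = 0.134 m), 166 mm from the hinge axis. With both halves shut it is straight below the fork hole and the pin passes through upper lug, tongue and lower lug.
- pin_knob (a point): centre of the orange round knob (22 mm wide, 32 mm tall) of the loose steel lock pin, 70 g; z axis up along the pin. Below the knob a 17 mm collar, its underside 20 mm below this point; then a 10 mm shank, 48 mm long, with an 8 mm tapered nose, tip 68 mm below. Starts upright in the block, collar on its top, this point at z = 0.075 m; home in the clamp it is at 0.165 m.
- pin_block: red drilled block, fixed to the bench, 170 mm along its x, 50 mm along its y, 55 mm high; origin at the centre of its underside. Three 11.5 mm holes, 50 mm deep, at x = -55, 0 and 55 mm. The pin, the probe and the driver stand in them, in any order.
- probe: short temperature probe with a blue round grip 16 mm in diameter, standing in the block (grip top at z = 0.089 m); origin at its tip. Not to be moved.
- driver: small hex driver with a black round grip 18 mm in diameter, standing in the block (grip top at z = 0.095 m); origin at its tip. Not to be moved.
- flask: round flask with orange contents and white stopper on a red support ring, 86 mm wide, 155 mm tall; origin at the centre of its underside. Not to be moved.
- conical: empty glass conical flask, 78 mm wide, 104 mm tall; origin at the centre of its underside. Not to be moved.
- beaker: glass beaker, 66 mm wide, 85 mm tall; origin at the centre of its underside. Not to be moved.
- can: white metal can, 100 mm wide, 118 mm tall; origin at the centre of its underside. Not to be moved.
- bottle: brown bottle with blue cap, 60 mm wide, 130 mm tall; origin at the centre of its underside. Not to be moved.
- spanner: spanner with blue grip, 180 mm long, lying flat; origin under its middle. Not to be moved.

How it is judged (in metres and radians):
On the way, in this order (a step that is already met when the one before it is completed fails the run):
1. both clamp halves are shut (within 0.03 rad) (value of joint each of fork_half, tongue_half below 0.03 rad), for 0.1 s.
2. the pin is through the lugs with its collar home (horizontal distance between pin_knob and fork_hole below 0.004 m and z of pin_knob in the frame of fork_hole below 0.023 m), for 0.1 s.
At the end, for the whole second after the job is handed in: Both clamp halves are shut to within 0.02 rad; the lock pin stands upright (within 0.08 rad) in the holes of both halves, its axis within 4 mm of both holes' centres at the knob, its collar down on the upper lug (within 2.5 mm) (value of joint each of fork_half, tongue_half below 0.02 rad and horizontal distance between pin_knob and fork_hole below 0.004 m and horizontal distance between pin_knob and tongue_hole below 0.004 m and z of pin_knob in the frame of fork_hole between 0.016 and 0.0225 m and angle between pin_knob's own z axis and vertical below 0.08 rad); the robot touches nothing.
It fails at once if another thing on the bench was shifted by more than 30 mm (distance of any of probe, driver, flask, conical, beaker, can, bottle, spanner from where it was at the start of the episode above 0.03 m).
It also fails if it takes over 72 s, if anything falls off the work surface, if the arm or the gripper's body presses on something with over 40 N, if the wrist force passes 120 N, or if a joint passes its speed limit or range.

## Working session

There is one attempt and no reset: what is moved stays moved. The work goes in short steps, Python scripts to look and compute and a tool call to move; the robot and the scene stay as the last step left them, time stands still between calls to the robot, and variables do not carry over. Pictures are saved under pics/ and viewed, about 8 in all and at most 12, crops included, and the job is handed in when it is done.

Besides the shell and the picture viewer there is one more tool, called by a JSON object that holds its "op" and its "data", one argument or row to a line. apply_moves: Moves the arm, as the interface text tells. Shifts and turns lie within -1 to 1; 1 stands for 1 m of shift or pi/2 rad of turn. Its arguments: {"type":"object","properties":{"series":{"type":"array","items":{"type":"array"}},"force":{"type":"number"}},"required":["series"]}

```bash
mkdir -p pics; ls; cat > h.py <<'E'
import numpy as np, cv2
from bench import env
def cam(n):
    m=env.camera_model(n); K=np.array(m["camera_matrix"]); R=cv2.Rodrigues(np.array(m["rvec"],float))[0]; t=np.array(m["tvec"],float).ravel(); return K,R,t
def save(n,f):
    p,d=env.snapshot(n); cv2.imwrite("pics/"+f,p[:,:,::-1]); return p,d
def w(n,u,v,z):
    "pixel to world on plane z"
    K,R,t=cam(n); r=R.T@np.linalg.solve(K,[u,v,1.]); c=-R.T@t; return c+r*(z-c[2])/r[2]
def px(n,P):
    K,R,t=cam(n); q=K@(R@np.array(P)+t); return q[:2]/q[2]
E
python3 - <<'E'
from h import *
s=env.observe(); print(s)
for n in("scene","top"):
    save(n,n+"0.png")
    K,R,t=cam(n); print(n,K[0,0],-R.T@t, R[2])
    for q in ["reactor","clamp_hinge","fork_handle","tongue_handle","fork_hole","tongue_hole","pin_knob","pin_block","probe","driver","flask","conical","beaker","can","bottle","spanner"]:
        r=env.pinpoint(n,q); print(q,[(np.round(x["centre"],4).tolist(),round(x["confidence"],2)) for x in r[:2]])
E
```

```text
pics
{'time': 0.0, 'q': array([ 78.73505888,  28.7528746 , -24.44873205,  88.89124193,
        12.65170134,  65.21947991, -12.0504159 ]), 'dq': array([ 0.0417857 , -0.00862955, -0.02466926,  0.0147901 , -0.03040791,
        0.05861862,  0.07001937]), 'tau': array([ 1.98122120e-04, -5.66595447e+01, -5.81648335e+00, -2.79113835e+01,
       -6.88005821e-02,  3.08796752e-02,  1.12847695e-04]), 'eef_pos': array([ 0.28805822, -0.58190949,  0.22568313]), 'ee_rot': array([[ 8.96150124e-01,  4.43750204e-01, -8.43477401e-04],
       [ 4.43751005e-01, -8.96148444e-01,  1.73528261e-03],
       [ 1.41510495e-05, -1.92936767e-03, -9.99998139e-01]]), 'contact_force': array([0.026615  , 0.12402648, 0.73998473]), 'moment': array([-0.02806018,  0.03072136, -0.02158886]), 'opening': 0.0916964688345633}
scene 530.9579178333375 [ 1.24075193 -0.80300867  0.88087653] [-0.49242577  0.64461676 -0.58479577]
reactor [([0.533, 0.0477, -0.0021], 0.87), ([0.7746, 0.1237, -0.0018], 0.29)]
clamp_hinge [([0.4605, 0.0669, 0.1458], 0.56), ([0.5867, 0.4477, 0.0023], 0.2)]
fork_handle []
tongue_handle []
fork_hole [([0.
[... 918 characters left out ...]
0.1321, 0.1434], 0.59)]
tongue_hole [([0.5614, -0.0639, 0.1344], 0.88)]
pin_knob [([0.5094, -0.2941, 0.0756], 0.55), ([0.4399, 0.3675, 0.0015], 0.32)]
pin_block [([0.5, -0.2995, -0.0041], 0.82), ([0.7295, 0.2841, -0.0012], 0.51)]
probe [([0.5326, 0.0467, 0.0051], 0.72), ([0.5516, -0.2735, 0.0055], 0.4)]
driver [([0.778, 0.1286, 0.0002], 0.72), ([0.46, -0.3266, 0.0081], 0.46)]
flask [([0.7716, -0.1349, 0.0015], 0.74), ([0.4577, -0.3256, 0.0052], 0.33)]
conical []
beaker [([0.7256, 0.2819, -0.0047], 0.83)]
can [([0.5801, 0.4455, -0.001], 0.78), ([0.4386, 0.367, 0.0056], 0.44)]
bottle [([0.4423, 0.3656, 0.0067], 0.87)]
spanner [([0.7771, 0.1271, 0.0025], 0.79), ([0.7299, 0.282, -0.0025], 0.52)]
```

View pics/top0.png

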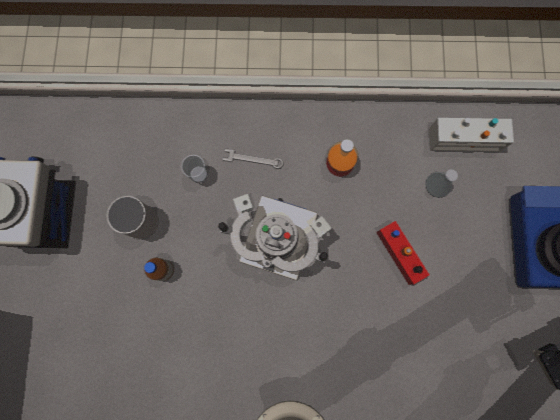

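View pics/scene0.png

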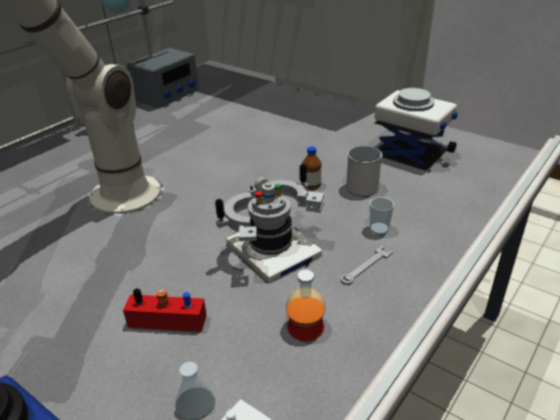

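Top view: the reactor is in the middle at about (275,235), with its handles at (222,227) and (323,257) and its lugs at (243,203) and (320,228). The red block is at (404,253), with blue probe, orange pin knob in the middle hole, and black driver. The scene view agrees. Next I'll get the geometry and the first move.

```bash
cat >> h.py <<'E'
from scipy.spatial.transform import Rotation as Ro
def Ry(yaw):
    c,s=np.cos(np.radians(yaw)),np.sin(np.radians(yaw)); return np.array([[c,s,0],[s,-c,0],[0,0,-1.]])
def rel(p,yaw,p0=None,R0=None):
    s=env.observe(); R0=s["ee_rot"] if R0 is None else R0; p0=s["eef_pos"] if p0 is None else p0
    return np.round(R0.T@(np.array(p)-p0),4).tolist(), np.round(Ro.from_matrix(R0.T@Ry(yaw)).as_rotvec()/(np.pi/2),4).tolist()
def pp(n,qs):
    save(n,"tmp.png"); o={}
    for q in qs:
        r=env.pinpoint(n,q); print(n,q,[(np.round(x["centre"],4).tolist(),round(x["confidence"],2)) for x in r[:2]])
E
python3 - <<'E'
from h import *
from scipy.optimize import least_squares
obs=[("h",[.4605,.0669]),("h",[.4575,.0715]),("r",[.533,.0477]),("r",[.5349,.0451]),("fl",[.6091,.1312]),("fl",[.6114,.1321]),("fh",[.5462,.1811]),("tl",[.5581,-.0596]),("tl",[.5614,-.0639]),("th",[.4782,-.0702])]
def f(p):
    h=p[:2]; o=[]
    def P(r,a): return h+r*np.array([np.cos(a),np.sin(a)])
    a0=np.arctan2(71.9,119.5); r=np.hypot(.0719,.1195)
    for k,v in obs:
        q={"h":h,"r":P(.078,p[2]),"fl":P(.166,p[2]+p[3]),"fh":P(r,p[2]+p[3]+a0),"tl":P(.166,p[2]-p[4]),"th":P(r,p[2]-p[4]-a0)}[k]; o+=list((q-np.array(v))*1e3)
    return o
s=least_squares(f,[.459,.069,-.3,.6,.6]); print(s.x,np.degrees(s.x[2]),np.round(s.fun,1))
h=s.x[:2];a0=np.arctan2(71.9,119.5); r=np.hypot(.0719,.1195);
print("fork handle",h+r*np.array([np.cos(s.x[2]+s.x[3]+a0),np.sin(s.x[2]+s.x[3]+a0)]),np.degrees(s.x[2]+s.x[3]+a0))
print("tongue handle",h+r*np.array([np.cos(s.x[2]-s.x[4]-a0),np.sin(s.x[2]-s.x[4]-a0)]),np.degrees(s.x[2]-s.x[4]-a0))
print(rel([.49,.08,.42],14))
E
```

```text
[ 0.45883096  0.0690838  -0.29326448  0.67839824  0.61450078] -16.802817053368827 [-1.7  2.2  1.3 -2.4  0.5 -1.2 -1.4  1.4  3.6  0.2  1.3 -0.7 -3.6 -0.5
  2.9 -2.1 -0.4  2.2 -2.5  0.8]
fork handle [0.54256576 0.18061113] 53.10075247996427
tongue handle [ 0.47571767 -0.06935282] -83.04533167053297
([0.4746, -0.5042, -0.1933], [0.0, -0.0, 0.1372])
```

{"op": "apply_moves", "data": {
  "series": [
    [[0.475,-0.504,-0.175],[0,0,0.137],-1],
    [[0.475,-0.504,-0.175],[0,0,0.137],-1],
    [[0.475,-0.504,-0.175],[0,0,0.137],-1],
    [[0.475,-0.504,-0.175],[0,0,0.137],-1],
    [[0.475,-0.504,-0.175],[0,0,0.137],-1],
    [[0.475,-0.504,-0.175],[0,0,0.137],-1],
    [[0.475,-0.504,-0.175],[0,0,0.137],-0.3],
    [[0.475,-0.504,-0.175],[0,0,0.137],-0.3],
    [[0.475,-0.504,-0.175],[0,0,0.137],-0.3],
    [[0.475,-0.504,-0.175],[0,0,0.137],-0.3],
    [[0.475,-0.504,-0.175],[0,0,0.137],-0.3],
    [[0.475,-0.504,-0.175],[0,0,0.137],-0.3],
    [[0.475,-0.504,-0.175],[0,0,0.137],-0.3],
    [[0.475,-0.504,-0.175],[0,0,0.137],-0.3]
  ]
}}

```text
time: 3.45
eef_pos: [0.4902, 0.0786, 0.4012]
ee_rot: [[0.971, 0.241, -0.001], [0.241, -0.971, -0.001], [-0.001, 0.001, -1.0]]
contact_force: [0.4, 0.1, -0.1]
opening: 0.0598
```

```bash
python3 - <<'E'
from h import *
s=env.observe(); print(s["time"],s["eef_pos"],np.round(s["q"],1),np.round(s["dq"],1).tolist(),s["opening"])
pp("wrist",["clamp_hinge","reactor","fork_handle","tongue_handle","fork_hole","tongue_hole"])
save("wrist","w1.png")
E
```

```text
3.45 [0.49017126 0.07860069 0.40123587] [ 36.7   7.8 -53.8  95.4   6.4  80.1 -94. ] [1.0, -0.2, 0.7, 0.4, -0.0, -0.1, -0.2] 0.05984691173389311
wrist clamp_hinge [([0.4561, 0.0717, 0.1427], 0.92)]
wrist reactor [([0.5378, 0.0489, 0.0017], 0.75)]
wrist fork_handle [([0.546, 0.1817, 0.1766], 0.61)]
wrist tongue_handle [([0.4768, -0.0689, 0.1791], 0.86), ([0.4573, 0.0722, 0.1453], 0.74)]
wrist fork_hole [([0.6141, 0.1291, 0.1457], 0.91)]
wrist tongue_hole [([0.5632, -0.0614, 0.1323], 0.76)]
```

View pics/w1.png

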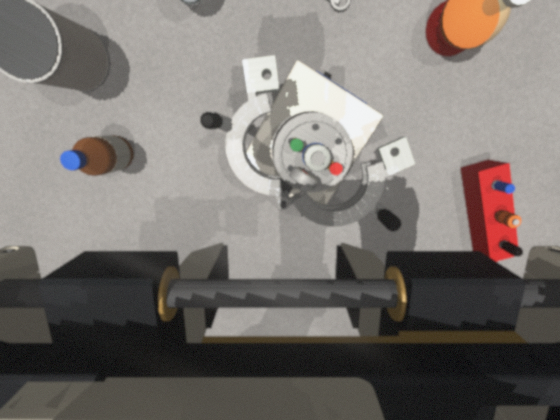

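The wrist view shows fork hole at about (267,74), tongue hole at (395,152), handles at (211,121) and (388,217), all in line with the estimates. Now the fork handle.

```bash
python3 - <<'E'
from h import *
h=np.array([.458,.0703]); R=Ry(30)
def P(a): return h+.1395*np.array([np.cos(np.radians(a)),np.sin(np.radians(a))])
print(P(52)); A=[.545,.1815]
print(rel([*A,.25],30),rel([*A,.157],30))
print("arc from A, yaw 30")
for a in range(52,9,-3): print(a,np.round(R.T@np.array([*(P(a)-P(52)),0]),3).tolist())
E
```

```text
[0.54388478 0.1802275 ]
([0.0776, -0.086, 0.1517], [0.0002, 0.0, -0.1783]) ([0.0776, -0.086, 0.2447], [0.0002, 0.0, -0.1783])
arc from A, yaw 30
52 [0.0, 0.0, 0.0]
49 [0.003, 0.007, 0.0]
46 [0.005, 0.014, 0.0]
43 [0.007, 0.021, 0.0]
40 [0.008, 0.028, 0.0]
37 [0.009, 0.035, 0.0]
34 [0.01, 0.043, 0.0]
31 [0.01, 0.05, 0.0]
28 [0.01, 0.057, 0.0]
25 [0.01, 0.064, 0.0]
22 [0.009, 0.072, 0.0]
19 [0.008, 0.079, 0.0]
16 [0.006, 0.086, 0.0]
13 [0.004, 0.093, 0.0]
10 [0.002, 0.1, 0.0]
```

{"op": "apply_moves", "data": {
  "series": [
    [[0.0776,-0.086,0.14],[0,0,-0.178],-0.1],
    [[0.0776,-0.086,0.14],[0,0,-0.178],-0.1],
    [[0.0776,-0.086,0.14],[0,0,-0.178],-0.1],
    [[0.0776,-0.086,0.16],[0,0,-0.178],-0.1],
    [[0.0776,-0.086,0.2],[0,0,-0.178],-0.1],
    [[0.0776,-0.086,0.245],[0,0,-0.178],-0.1],
    [[0.0776,-0.086,0.245],[0,0,-0.178],-0.1],
    [[0.0776,-0.086,0.245],[0,0,-0.178],0.5],
    [[0.0776,-0.086,0.245],[0,0,-0.178],0.7],
    [[0.0776,-0.086,0.245],[0,0,-0.178],1],
    [[0.0776,-0.086,0.245],[0,0,-0.178],1],
    [[0.0776,-0.086,0.245],[0,0,-0.178],1]
  ],
  "force": 10
}}

```text
time: 5.35
eef_pos: [0.5457, 0.182, 0.1579]
ee_rot: [[0.866, 0.5, 0.002], [0.5, -0.866, -0.0], [0.001, 0.001, -1.0]]
contact_force: [-0.5, -2.3, 7.3]
opening: 0.0196
```

{"op": "apply_moves", "data": {
  "series": [
    [[0.003,0.007,0],[0,0,0],1],
    [[0.005,0.014,0],[0,0,0],1],
    [[0.007,0.021,0],[0,0,0],1],
    [[0.008,0.028,0],[0,0,0],1],
    [[0.009,0.035,0],[0,0,0],1],
    [[0.01,0.043,0],[0,0,0],1],
    [[0.01,0.05,0],[0,0,0],1],
    [[0.01,0.057,0],[0,0,0],1],
    [[0.01,0.064,0],[0,0,0],1],
    [[0.009,0.072,0],[0,0,0],1],
    [[0.008,0.079,0],[0,0,0],1],
    [[0.007,0.083,0],[0,0,0],1],
    [[0.006,0.086,0],[0,0,0],1],
    [[0.006,0.086,0],[0,0,0],1]
  ]
}}

```text
time: 7.1
eef_pos: [0.5937, 0.1099, 0.1568]
ee_rot: [[0.866, 0.5, 0.001], [0.5, -0.866, -0.001], [0.0, 0.001, -1.0]]
contact_force: [3.0, 0.2, 4.3]
opening: 0.0196
```

{"op": "apply_moves", "data": {
  "series": [
    [[-0.001,0.003,0],[0,0,0],1],
    [[-0.002,0.006,0],[0,0,0],1],
    [[-0.002,0.008,0],[0,0,0],1],
    [[-0.002,0.008,0],[0,0,0],1]
  ],
  "force": 20
}}

```text
time: 7.6
eef_pos: [0.5949, 0.1045, 0.1568]
ee_rot: [[0.865, 0.502, -0.001], [0.502, -0.865, 0.002], [0.001, -0.002, -1.0]]
contact_force: [1.5, 6.2, 3.5]
opening: 0.0191
```

{"op": "apply_moves", "data": {
  "series": [
    [[-0.001,0.003,0],[0,0,0],1],
    [[-0.001,0.005,0],[0,0,0],1],
    [[-0.001,0.005,0],[0,0,0],1]
  ]
}}

```text
time: 7.98
eef_pos: [0.595, 0.1046, 0.1568]
ee_rot: [[0.863, 0.505, -0.002], [0.505, -0.863, 0.008], [0.002, -0.008, -1.0]]
contact_force: [-0.1, 14.1, 1.6]
opening: 0.0195
```

```bash
python3 - <<'E'
from h import *
h=np.array([.458,.0703]); R=Ry(-58)
def P(a): return h+.1395*np.array([np.cos(np.radians(a)),np.sin(np.radians(a))])
B=P(-82.3); B=(B+[.4768,-.0692])/2; print(B)
print(rel([*B,.25],-58),rel([*B,.157],-58))
for a in range(-82,-40,3): print(a,np.round(R.T@np.array([*(P(a)-P(-82.3)),0]),3).tolist())
E
```

```text
[ 0.47674554 -0.06857108]
([-0.1893, 0.089, -0.0943], [-0.0049, 0.0027, 0.9815]) ([-0.1895, 0.0897, -0.0013], [-0.0049, 0.0027, 0.9815])
-82 [0.0, -0.001, 0.0]
-79 [0.003, -0.007, 0.0]
-76 [0.006, -0.014, 0.0]
-73 [0.008, -0.021, 0.0]
-70 [0.009, -0.028, 0.0]
-67 [0.011, -0.036, 0.0]
-64 [0.012, -0.043, 0.0]
-61 [0.012, -0.05, 0.0]
-58 [0.012, -0.057, 0.0]
-55 [0.012, -0.065, 0.0]
-52 [0.012, -0.072, 0.0]
-49 [0.011, -0.079, 0.0]
-46 [0.009, -0.086, 0.0]
-43 [0.008, -0.094, 0.0]
```

{"op": "apply_moves", "data": {
  "series": [
    [[0.001,-0.004,0],[0,0,0],0.95],
    [[0.001,-0.005,0],[0,0,0],-0.1],
    [[0.001,-0.005,0],[0,0,0],-0.1],
    [[0.001,-0.005,0],[0,0,0],-0.1],
    [[0.001,-0.005,-0.05],[0,0,0],-0.1],
    [[0.001,-0.005,-0.1],[0,0,0],-0.1],
    [[0.001,-0.005,-0.1],[0,0,0],-0.1]
  ]
}}

```text
time: 8.85
eef_pos: [0.5978, 0.1034, 0.261]
ee_rot: [[0.866, 0.5, 0.007], [0.5, -0.866, 0.001], [0.007, 0.003, -1.0]]
contact_force: [0.0, -0.5, -0.4]
opening: 0.0505
```

```bash
python3 - <<'E'
from h import *
B=[.4768,-.0688]
print(rel([*B,.25],-58),rel([*B,.157],-58),env.observe()["q"].round(1))
pp("top",["fork_hole","fork_handle"])
E
```

```text
([-0.191, 0.0886, 0.01], [-0.0016, -0.0048, 0.9777]) ([-0.1916, 0.0883, 0.103], [-0.0016, -0.0048, 0.9777]) [ 25.5  28.9 -52.3  93.   24.1  69.7 -91.7]
top fork_hole [([0.5021, -0.2981, -0.0036], 0.61)]
top fork_handle []
```

{"op": "apply_moves", "data": {
  "series": [
    [[-0.191,0.0885,0.005],[0,0,0.978],-0.1],
    [[-0.191,0.0885,0.005],[0,0,0.978],-0.1],
    [[-0.191,0.0885,0.005],[0,0,0.978],-0.1],
    [[-0.191,0.0885,0.005],[0,0,0.978],-0.1],
    [[-0.191,0.0885,0.005],[0,0,0.978],-0.1],
    [[-0.191,0.0885,0.005],[0,0,0.978],-0.1],
    [[-0.191,0.0885,0.005],[0,0,0.978],-0.1],
    [[-0.191,0.0885,0.005],[0,0,0.978],-0.1],
    [[-0.191,0.0885,0.005],[0,0,0.978],-0.1],
    [[-0.191,0.0885,0.005],[0,0,0.978],-0.1]
  ]
}}

```text
time: 10.25
eef_pos: [0.4733, -0.0692, 0.2504]
ee_rot: [[0.531, -0.848, -0.003], [-0.848, -0.531, -0.0], [-0.001, 0.003, -1.0]]
contact_force: [-0.2, 0.3, -0.6]
opening: 0.0508
```

```bash
python3 - <<'E'
from h import *
print(rel([.4768,-.0688,.157],-58))
pp("wrist",["tongue_handle"])
pp("top",["fork_handle","tongue_handle","fork_hole"])
save("wrist","w2.png")
E
```

```text
([0.0016, -0.0034, 0.0934], [0.0017, 0.0008, 0.0006])
wrist tongue_handle [([0.4741, -0.0687, 0.1767], 0.7)]
top fork_handle [([0.5952, 0.1058, 0.1769], 0.88), ([0.7728, -0.1349, -0.0006], 0.7)]
top tongue_handle [([0.4767, -0.0666, 0.1734], 0.89), ([0.5353, 0.0491, 0.0034], 0.3)]
top fork_hole [([0.6135, 0.0214, 0.1485], 0.59)]
```

{"op": "apply_moves", "data": {
  "series": [
    [[0.001,-0.003,0.045],[0,0,0],-0.1],
    [[0.001,-0.003,0.093],[0,0,0],-0.1],
    [[0.001,-0.003,0.093],[0,0,0],-0.1],
    [[0.001,-0.003,0.093],[0,0,0],0.5],
    [[0.001,-0.003,0.093],[0,0,0],0.7],
    [[0.001,-0.003,0.093],[0,0,0],1],
    [[0.001,-0.003,0.093],[0,0,0],1],
    [[0.001,-0.003,0.093],[0,0,0],1]
  ],
  "force": 10
}}

```text
time: 11.6
eef_pos: [0.4782, -0.0691, 0.1598]
ee_rot: [[0.53, -0.848, 0.002], [-0.848, -0.53, -0.001], [0.002, -0.001, -1.0]]
contact_force: [-1.0, 0.2, 6.3]
opening: 0.0198
```

{"op": "apply_moves", "data": {
  "series": [
    [[0.003,-0.007,0],[0,0,0],1],
    [[0.006,-0.014,0],[0,0,0],1],
    [[0.008,-0.021,0],[0,0,0],1],
    [[0.009,-0.028,0],[0,0,0],1],
    [[0.011,-0.036,0],[0,0,0],1],
    [[0.012,-0.043,0],[0,0,0],1],
    [[0.012,-0.05,0],[0,0,0],1],
    [[0.012,-0.057,0],[0,0,0],1],
    [[0.012,-0.065,0],[0,0,0],1],
    [[0.012,-0.072,0],[0,0,0],1],
    [[0.011,-0.079,0],[0,0,0],1],
    [[0.011,-0.079,0],[0,0,0],1]
  ]
}}

```text
time: 13.1
eef_pos: [0.5514, -0.0353, 0.1589]
ee_rot: [[0.531, -0.847, 0.002], [-0.847, -0.531, 0.0], [0.001, -0.002, -1.0]]
contact_force: [0.7, -1.2, 3.0]
opening: 0.0198
```

{"op": "apply_moves", "data": {
  "series": [
    [[-0.001,-0.003,0],[0,0,0],1],
    [[-0.002,-0.006,0],[0,0,0],1],
    [[-0.002,-0.009,0],[0,0,0],1],
    [[-0.002,-0.012,0],[0,0,0],1],
    [[-0.002,-0.012,0],[0,0,0],1],
    [[-0.002,-0.012,0],[0,0,0],1]
  ],
  "force": 20
}}

```text
time: 13.85
eef_pos: [0.5536, -0.0332, 0.1586]
ee_rot: [[0.526, -0.85, -0.011], [-0.85, -0.526, -0.005], [-0.002, 0.012, -1.0]]
contact_force: [-16.8, -11.0, 20.0]
opening: 0.0192
```

{"op": "apply_moves", "data": {
  "series": [
    [[0.001,0.005,0],[0,0,0],1],
    [[0.002,0.008,0],[0,0,0],1],
    [[0.002,0.008,0],[0,0,0],-0.1],
    [[0.002,0.008,0],[0,0,0],-0.1],
    [[0.002,0.008,0],[0,0,0],-0.1],
    [[0.002,0.008,-0.05],[0,0,0],-0.1],
    [[0.002,0.008,-0.1],[0,0,0],-0.1],
    [[0.002,0.008,-0.15],[0,0,0],-0.1],
    [[0.002,0.008,-0.15],[0,0,0],-0.1]
  ]
}}

```text
time: 14.98
eef_pos: [0.5564, -0.0339, 0.3134]
ee_rot: [[0.53, -0.848, 0.009], [-0.848, -0.53, 0.0], [0.005, -0.008, -1.0]]
contact_force: [0.1, -0.8, -0.4]
opening: 0.0505
```

```bash
python3 - <<'E'
from h import *
K,R,t=cam("wrist"); c=-R.T@t; s=env.observe(); print("cam in tool",s["ee_rot"].T@(c-s["eef_pos"]), "axis",s["ee_rot"].T@R[2],K[0,0])
pp("top",["fork_handle","tongue_handle","fork_hole","pin_knob","pin_block"])
pp("scene",["fork_hole","pin_knob","pin_block"])
# camera above lug: yaw options
for y in (-58,-17,30): print(y,rel([.6167-.0*1,.0218,.34],y))
E
```

```text
cam in tool [ 0.07364032  0.00055442 -0.15885913] axis [-2.71003853e-01  1.13796456e-04  9.62578256e-01] 309.70650501569503
top fork_handle [([0.594, 0.1083, 0.1768], 0.65)]
top tongue_handle [([0.5103, -0.2959, 0.0751], 0.61)]
top fork_hole [([0.6142, 0.0233, 0.1478], 0.84)]
top pin_knob [([0.5094, -0.2953, 0.0756], 0.59)]
top pin_block [([0.5017, -0.2956, -0.0022], 0.91)]
scene fork_hole [([0.6165, 0.0244, 0.1456], 0.78)]
scene pin_knob [([0.5043, -0.2962, 0.0738], 0.42)]
scene pin_block [([0.7745, -0.134, -0.0005], 0.66), ([0.5068, -0.2965, 0.0023], 0.61)]
-58 ([-0.0137, -0.0832, -0.0321], [0.0008, 0.0005, 0.0002])
-17 ([-0.0137, -0.0832, -0.0321], [0.0006, 0.0007, -0.4553])
30 ([-0.0137, -0.0832, -0.0321], [0.0003, 0.001, -0.9776])
```

{"op": "apply_moves", "data": {
  "series": [
    [[-0.014,-0.083,0.06],[0,0,-0.978],-0.1],
    [[-0.014,-0.083,0.06],[0,0,-0.978],-0.1],
    [[-0.014,-0.083,0.06],[0,0,-0.978],-0.1],
    [[-0.014,-0.083,0.06],[0,0,-0.978],-0.1],
    [[-0.014,-0.083,0.06],[0,0,-0.978],-0.1],
    [[-0.014,-0.083,0.06],[0,0,-0.978],-0.1],
    [[-0.014,-0.083,0.06],[0,0,-0.978],-0.1],
    [[-0.014,-0.083,0.06],[0,0,-0.978],-0.1],
    [[-0.014,-0.083,0.06],[0,0,-0.978],-0.1],
    [[-0.014,-0.083,0.06],[0,0,-0.978],-0.1],
    [[-0.014,-0.083,0.06],[0,0,-0.978],-0.1],
    [[-0.014,-0.083,0.06],[0,0,-0.978],-0.1]
  ]
}}

```text
time: 16.98
eef_pos: [0.6166, 0.022, 0.2488]
ee_rot: [[0.866, 0.5, 0.0], [0.5, -0.866, -0.0], [0.0, 0.0, -1.0]]
contact_force: [-0.5, 0.3, -0.1]
opening: 0.0504
```

```bash
python3 - <<'E'
from h import *
s=env.observe(); print(s["eef_pos"].tolist(),s["ee_rot"].round(4).tolist(),np.abs(s["dq"]).max())
p,d=save("wrist","w3.png"); 
for k in range(3):
    r=env.pinpoint("wrist","fork_hole"); print([(np.round(x["centre"],4).tolist(),round(x["confidence"],2)) for x in r[:2]])
print("exp px",px("wrist",[.6167,.0218,.145]),s["q"].round(1))
u,v=px("wrist",[.6167,.0218,.145]).astype(int)
c=p[v-75:v+75,u-100:u+100]; cv2.imwrite("pics/w3c.png",cv2.resize(c[:,:,::-1],None,fx=4,fy=4,interpolation=cv2.INTER_CUBIC)); print("crop origin",u-100,v-75)
E
```

```text
[0.6166422553911326, 0.021968506837808634, 0.24876539531620068] [[0.8662, 0.4996, 0.0001], [0.4996, -0.8662, -0.0001], [0.0001, 0.0001, -1.0]] 0.25158946760966794
[([0.6162, 0.0253, 0.1456], 0.7)]
[([0.6162, 0.0253, 0.1456], 0.7)]
[([0.6162, 0.0253, 0.1456], 0.7)]
exp px [281.15658793 209.45396145] [  5.4  22.8 -13.   92.8   5.6  65.  -69.1]
crop origin 181 134
```

View pics/w3c.png

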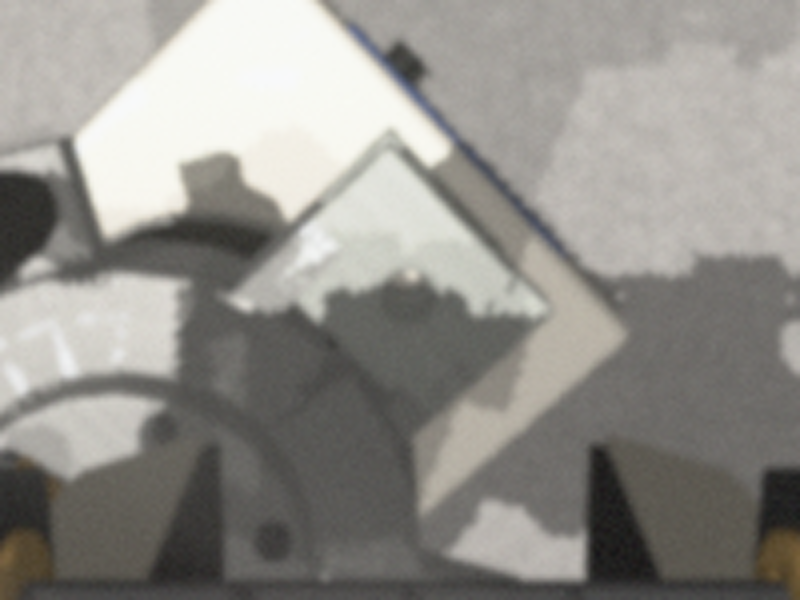

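The crop shows the lugs stacked at the shut position. The fork hole is a dark disc partly in the shade at crop (408,297), about px (282.6,208). I'll enhance that spot and fit it.

```bash
python3 - <<'E'
from h import *
im=[]
for k in range(6): im.append(env.snapshot("wrist")[0].astype(float))
g=np.mean(im,0).mean(2); np.save("hole.npy",g)
c=g[194:222,268:298]; print(c[::1,::1].astype(int)[6:24,4:26])
e=np.clip((c-40)*255/(140-40),0,255).astype(np.uint8); cv2.imwrite("pics/hole.png",cv2.resize(e,None,fx=20,fy=20,interpolation=cv2.INTER_NEAREST))
print(px("wrist",[.6166,.022,.145]),w("wrist",282.6,208,.145))
E
```

```text
[[199 199 200 203 202 202 198 194 188 187 188 191 192 191 194 199 200 202
  202 201 200 199]
 [200 199 199 200 200 196 188 179 170 173 185 195 196 185 183 188 195 200
  201 201 200 200]
 [202 198 197 196 192 184 168 156 150 159 181 203 203 180 165 171 183 193
  197 200 201 201]
 [200 196 194 189 178 161 143 134 136 144 164 187 190 165 144 147 166 183
  195 199 200 200]
 [197 190 179 170 154 131 116 115 121 126 138 149 150 134 118 122 146 168
  184 194 193 195]
 [179 168 151 140 123 103  96  96 104 108 114 115 112 105  99 104 125 148
  170 180 176 175]
 [149 138 120 109 100  90  88  88  92  94  96  94  93  91  90  94 102 120
  144 156 146 142]
 [116 111 103  96  91  87  85  87  88  88  89  89  90  90  90  87  88  97
  116 126 118 113]
 [100 101  97  95  91  85  86  86  88  89  89  89  90  89  87  86  85  88
   96 105 103 100]
 [ 97  98  97  93  89  86  85  84  87  86  87  88  88  87  85  83  83  88
   93  96  96  95]
 [ 97  98  96  94  89  86  86  85  85  86  87  86  84  84  83  83  84  89
   94  96  96  96]
 [ 98  95  96  95  91  88  84  86  86  86  84  85  84  84  83  85  87  91
   95  97  97  96]
 [ 96  96  96  95  93  91  87  86  85  84  85  84  84  85  85  87  89  93
   96  96  97  96]
 [ 97  98  97  95  94  93  90  88  87  86  85  85  87  86  87  89  92  96
   97  97  97  97]
 [ 97  98  97  96  94  95  94  92  89  89  88  89  90  90  90  93  94  96
   97  97  97  96]
 [ 98  96  96  97  97  95  95  94  94  94  94  93  93  93  94  94  95  97
   98  97  96  97]
 [ 97  97  97  98  96  95  95  94  96  96  95  96  96  96  95  95  95  96
   97  97  97  97]
 [ 97  97  98  95  96  96  97  95  96  96  96  97  97  97  96  96  95  96
   96  96  96  98]]
[280.83674572 209.39875052] [0.61847928 0.02129511 0.145     ]
```

View pics/hole.png

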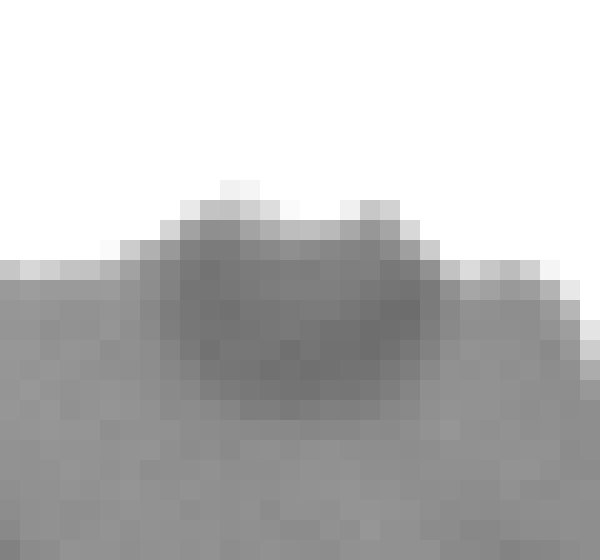

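The fit puts the fork hole centre at about px (282.6, 208.2). Next I'll go over the pin with the same yaw and the same relative height, so the camera bias cancels.

```bash
python3 - <<'E'
from h import *
print(rel([.5065,-.2955,.195],30))
E
```

```text
([-0.2542, 0.2197, 0.0537], [0.0, -0.0001, 0.0003])
```

{"op": "apply_moves", "data": {
  "series": [
    [[-0.254,0.22,-0.005],[0,0,0],-0.1],
    [[-0.254,0.22,-0.005],[0,0,0],-0.1],
    [[-0.254,0.22,-0.005],[0,0,0],-0.1],
    [[-0.254,0.22,-0.005],[0,0,0],-0.1],
    [[-0.254,0.22,0.054],[0,0,0],-0.1],
    [[-0.254,0.22,0.054],[0,0,0],-0.1],
    [[-0.254,0.22,0.054],[0,0,0],-0.1],
    [[-0.254,0.22,0.054],[0,0,0],-0.1],
    [[-0.254,0.22,0.054],[0,0,0],-0.1],
    [[-0.254,0.22,0.054],[0,0,0],-0.1]
  ]
}}

```text
time: 18.73
eef_pos: [0.508, -0.2945, 0.1955]
ee_rot: [[0.865, 0.503, 0.001], [0.503, -0.865, -0.0], [0.001, 0.001, -1.0]]
contact_force: [-0.5, -0.1, -0.5]
opening: 0.0506
```

```bash
python3 - <<'E'
from h import *
s=env.observe(); print(s["eef_pos"].tolist(),s["ee_rot"].round(4).tolist(),np.abs(s["dq"]).max())
p,d=save("wrist","w4.png")
hsv=cv2.cvtColor(p,cv2.COLOR_RGB2HSV)
print([(np.round(x["centre"],4).tolist(),round(x["confidence"],2)) for x in env.pinpoint("wrist","pin_knob")[:2]])
r=env.regions_of("wrist","pin_knob")
for x in r[:2]:
    v,u=np.nonzero(x["mask"]); print("mask",u.min(),u.max(),v.min(),v.max(),u.mean(),v.mean(),x["confidence"])
print("exp",px("wrist",[.5065,-.2955,.091]))
c=p[150:270,200:360]; cv2.imwrite("pics/w4c.png",cv2.resize(c[:,:,::-1],None,fx=5,fy=5,interpolation=cv2.INTER_CUBIC))
print(px("wrist",[.5065,-.2955,.145-.2488+s["eef_pos"][2]]))
E
```

```text
[0.5079721239262049, -0.2945284342891403, 0.19552918449976803] [[0.8645, 0.5025, 0.0014], [0.5025, -0.8645, -0.0003], [0.0011, 0.001, -1.0]] 0.47287160571598946
[([0.5021, -0.3001, 0.0761], 0.72)]
mask 272 296 195 225 283.555910543131 210.39456869009584 0.9
exp [280.73462895 210.31520164]
[280.73370193 210.53852367]
```

View pics/w4c.png

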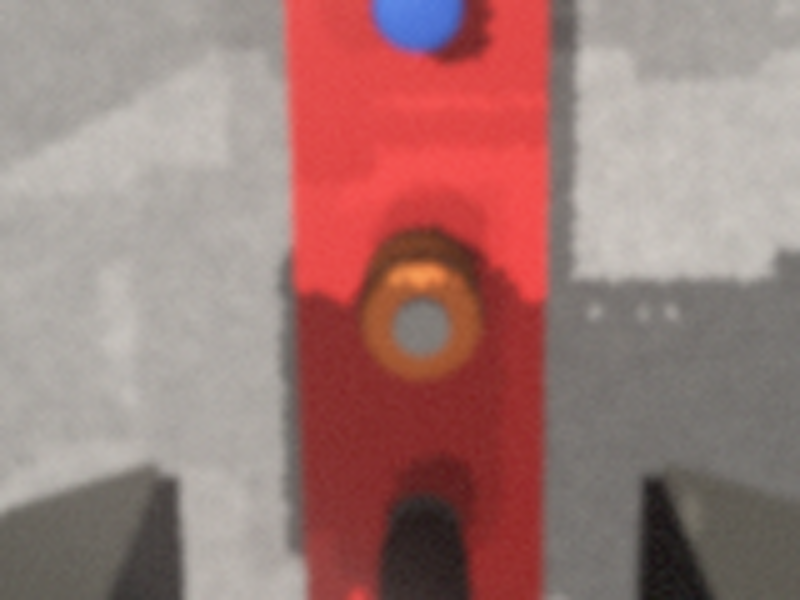

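The crop shows the orange knob centred between the fingers, with its top centre at crop (422,326), about px (284.0,214.8). The blue probe is above it and the black driver below. Both are clear of the fingers.

```bash
python3 - <<'E'
from h import *
k=w("wrist",284.0,214.8,.091); s=env.observe(); print("knob est",k, "in tool",s["ee_rot"].T@(k-s["eef_pos"]))
print(rel([k[0],k[1],.0625],30))
hole=np.array([.61848,.02130]) # bias-consistent; refine with pixel shift
c=w("wrist",282.6,208.2,s["eef_pos"][2]-.1038); o=s["ee_rot"].T@(c-s["eef_pos"]); print("hole in tool at view",o, "world",Ry(30)@o+[.61664,.02197,.2488])
E
```

```text
knob est [ 0.5043775  -0.30006658  0.091     ] in tool [-0.00507342  0.00269432  0.10415727]
([-0.0051, 0.0027, 0.1327], [0.0004, -0.0003, 0.0011])
hole in tool at view [0.00108242 0.00145086 0.10380135] world [0.61830284 0.02125473 0.14499865]
```

{"op": "apply_moves", "data": {
  "series": [
    [[-0.005,0.003,0.05],[0,0,0],-0.1],
    [[-0.005,0.003,0.1],[0,0,0],-0.1],
    [[-0.005,0.003,0.132],[0,0,0],-0.1],
    [[-0.005,0.003,0.132],[0,0,0],-0.1],
    [[-0.005,0.003,0.132],[0,0,0],-0.1],
    [[-0.005,0.003,0.132],[0,0,0],0.4],
    [[-0.005,0.003,0.132],[0,0,0],0.6],
    [[-0.005,0.003,0.132],[0,0,0],1],
    [[-0.005,0.003,0.132],[0,0,0],1],
    [[-0.005,0.003,0.132],[0,0,0],1]
  ],
  "force": 25
}}

```text
time: 20.12
eef_pos: [0.5041, -0.3006, 0.0633]
ee_rot: [[0.866, 0.501, 0.0], [0.501, -0.866, 0.0], [0.0, -0.0, -1.0]]
contact_force: [-1.7, 1.7, 5.9]
opening: 0.0212
```

```bash
python3 - <<'E'
from h import *
s=env.observe(); print(s["eef_pos"].tolist(),s["ee_rot"].round(4).tolist(),s["opening"],s["contact_force"])
E
```

```text
[0.5041277147976954, -0.30059201020279974, 0.0632930566675083] [[0.8656, 0.5007, 0.0001], [0.5007, -0.8656, 0.0001], [0.0002, -0.0001, -1.0]] 0.021153013539079033 [-1.72976676  1.65269724  5.92616854]
```

Gripped: opening is 21.2 mm and the knob is centred. Lifting out and moving to hover over the hole.

{"op": "apply_moves", "data": {
  "series": [
    [[0,0,-0.02],[0,0,0],1],
    [[0,0,-0.06],[0,0,0],1],
    [[0,0,-0.12],[0,0,0],1],
    [[0,0,-0.18],[0,0,0],1],
    [[0,0,-0.2],[0,0,0],1],
    [[0,0,-0.2],[0,0,0],1]
  ]
}}

```text
time: 20.88
eef_pos: [0.5051, -0.3016, 0.2658]
ee_rot: [[0.866, 0.5, 0.005], [0.5, -0.866, -0.003], [0.003, 0.005, -1.0]]
contact_force: [-0.6, -0.7, -1.5]
opening: 0.0213
```

```bash
python3 - <<'E'
from h import *
print(rel([.618,.0208,.23],30), env.observe()["opening"])
E
```

```text
([0.259, -0.2228, 0.0355], [0.003, -0.0016, 0.0003]) 0.021341851212029847
```

{"op": "apply_moves", "data": {
  "series": [
    [[0.05,-0.043,0],[0,0,0],1],
    [[0.1,-0.086,0],[0,0,0],1],
    [[0.15,-0.129,0],[0,0,0],1],
    [[0.2,-0.172,0],[0,0,0],1],
    [[0.24,-0.206,0],[0,0,0],1],
    [[0.259,-0.223,0],[0,0,0],1],
    [[0.259,-0.223,0.02],[0,0,0],1],
    [[0.259,-0.223,0.035],[0,0,0],1],
    [[0.259,-0.223,0.035],[0,0,0],1],
    [[0.259,-0.223,0.035],[0,0,0],1],
    [[0.259,-0.223,0.035],[0,0,0],1]
  ]
}}

```text
time: 22.25
eef_pos: [0.6171, 0.0214, 0.2286]
ee_rot: [[0.866, 0.5, 0.001], [0.5, -0.866, -0.0], [0.001, 0.001, -1.0]]
contact_force: [0.0, 0.3, -1.0]
opening: 0.0213
```

```bash
python3 - <<'E'
from h import *
print(rel([.618,.0208,.2195],30), env.observe()["ee_rot"].round(4)[:,2])
pp("top",["pin_knob"]);pp("scene",["pin_knob","fork_hole"]);
p,d=save("wrist","w5.png")
q,_=env.snapshot("scene"); u,v=px("scene",[.618,.021,.16]).astype(int); print(u,v)
a=cv2.resize(q[v-35:v+35,u-40:u+40],(400,350),interpolation=cv2.INTER_CUBIC); b=cv2.resize(p[140:260,200:337],(400,350),interpolation=cv2.INTER_CUBIC)
cv2.imwrite("pics/h5.png",np.hstack([a,b])[:,:,::-1])
E
```

```text
([0.0004, 0.001, 0.0091], [0.0004, -0.0008, -0.0001]) [ 0.0014 -0.     -1.    ]
top pin_knob []
scene pin_knob [([0.6199, 0.0265, 0.2375], 0.61)]
scene fork_hole [([0.6153, 0.0234, 0.1459], 0.76)]
288 213
```

View pics/h5.png

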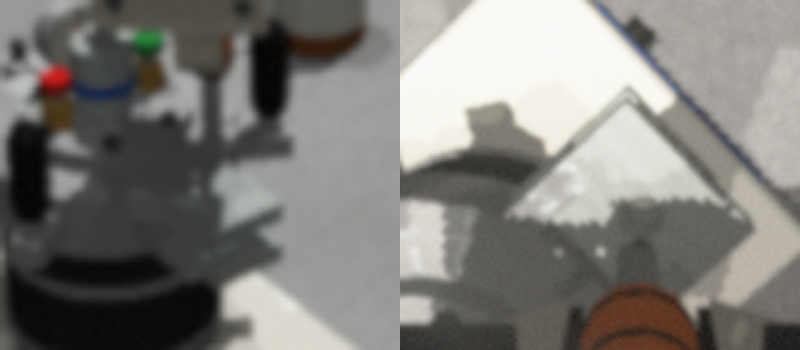

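Left part (scene): the pin hangs upright over the lugs. Right part (wrist): the hole sits just ahead of the knob and shank, as expected. Now a slow descent, watching the force.

{"op": "apply_moves", "data": {
  "series": [
    [[0.0005,0.001,0],[0,0,0],1],
    [[0.0005,0.001,0.01],[0,0,0],1],
    [[0.0005,0.001,0.02],[0,0,0],1],
    [[0.0005,0.001,0.026],[0,0,0],1],
    [[0.0005,0.001,0.03],[0,0,0],1],
    [[0.0005,0.001,0.033],[0,0,0],1],
    [[0.0005,0.001,0.033],[0,0,0],1]
  ]
}}

```text
time: 23.48
eef_pos: [0.6175, 0.0213, 0.1946]
ee_rot: [[0.866, 0.501, -0.0], [0.501, -0.866, -0.0], [-0.0, -0.0, -1.0]]
contact_force: [-0.3, -0.4, -1.5]
opening: 0.0214
```

{"op": "apply_moves", "data": {
  "series": [
    [[0,0,0.004],[0,0,0],1],
    [[0,0,0.008],[0,0,0],1],
    [[0,0,0.012],[0,0,0],1],
    [[0,0,0.016],[0,0,0],1],
    [[0,0,0.016],[0,0,0],1]
  ]
}}

```text
time: 24.1
eef_pos: [0.6172, 0.0211, 0.1782]
ee_rot: [[0.866, 0.5, -0.001], [0.5, -0.866, -0.0], [-0.001, -0.0, -1.0]]
contact_force: [-0.4, -0.2, -0.7]
opening: 0.0215
```

{"op": "apply_moves", "data": {
  "series": [
    [[0,0,0.005],[0,0,0],1],
    [[0,0,0.01],[0,0,0],1],
    [[0,0,0.015],[0,0,0],1],
    [[0,0,0.02],[0,0,0],1],
    [[0,0,0.024],[0,0,0],1],
    [[0,0,0.026],[0,0,0],1],
    [[0,0,0.028],[0,0,0],1],
    [[0,0,0.028],[0,0,0],1]
  ]
}}

```text
time: 25.1
eef_pos: [0.6177, 0.0217, 0.1532]
ee_rot: [[0.866, 0.501, 0.001], [0.501, -0.866, -0.0], [0.001, 0.0, -1.0]]
contact_force: [-7.1, -1.8, 14.7]
opening: 0.0216
```

The collar is home: TCP is at 0.1532 against an expected 0.1533, with 15 N upward. Releasing and rising.

{"op": "apply_moves", "data": {
  "series": [
    [[0,0,-0.001],[0,0,0],1],
    [[0,0,-0.001],[0,0,0],0],
    [[0,0,-0.001],[0,0,0],0],
    [[0,0,-0.001],[0,0,0],0],
    [[0,0,-0.001],[0,0,0],0],
    [[0,0,-0.03],[0,0,0],0],
    [[0,0,-0.08],[0,0,0],0],
    [[0,0,-0.14],[0,0,0],0],
    [[-0.06,0,-0.18],[0,0,0],0],
    [[-0.06,0,-0.18],[0,0,0],0],
    [[-0.06,0,-0.18],[0,0,0],0],
    [[-0.06,0,-0.18],[0,0,0],0]
  ]
}}

```text
time: 26.6
eef_pos: [0.5656, -0.0079, 0.3292]
ee_rot: [[0.865, 0.501, -0.002], [0.501, -0.865, 0.001], [-0.001, -0.002, -1.0]]
contact_force: [0.6, 0.1, -0.5]
opening: 0.0461
```

```bash
python3 - <<'E'
from h import *
for n in ("wrist","top","scene"): pp(n,["pin_knob","fork_hole","fork_handle","tongue_handle"])
p,d=save("wrist","w6.png"); q,_=env.snapshot("scene"); u,v=px("scene",[.6,.021,.14]).astype(int)
k=px("wrist",[.6175,.021,.165]).astype(int); print(k)
a=cv2.resize(q[v-35:v+35,u-40:u+40],(400,350),interpolation=cv2.INTER_CUBIC); b=cv2.resize(p[max(k[1]-70,0):k[1]+70,k[0]-80:k[0]+80],(400,350),interpolation=cv2.INTER_CUBIC)
cv2.imwrite("pics/h6.png",np.hstack([a,b])[:,:,::-1])
E
```

```text
wrist pin_knob [([0.6183, 0.0204, 0.1646], 0.57)]
wrist fork_hole [([0.6167, 0.0244, 0.1452], 0.71)]
wrist fork_handle [([0.5978, 0.1083, 0.1742], 0.6)]
wrist tongue_handle [([0.5511, -0.0316, 0.1778], 0.89)]
top pin_knob []
top fork_hole []
top fork_handle [([0.5934, 0.1072, 0.1769], 0.56)]
top tongue_handle []
scene pin_knob [([0.622, 0.0265, 0.1667], 0.68)]
scene fork_hole [([0.6178, 0.0248, 0.1442], 0.94)]
scene fork_handle [([0.5949, 0.1039, 0.1762], 0.96)]
scene tongue_handle [([0.5528, -0.0319, 0.1739], 0.56), ([0.7302, 0.2808, -0.0016], 0.28)]
[281 136]
```

View pics/h6.png

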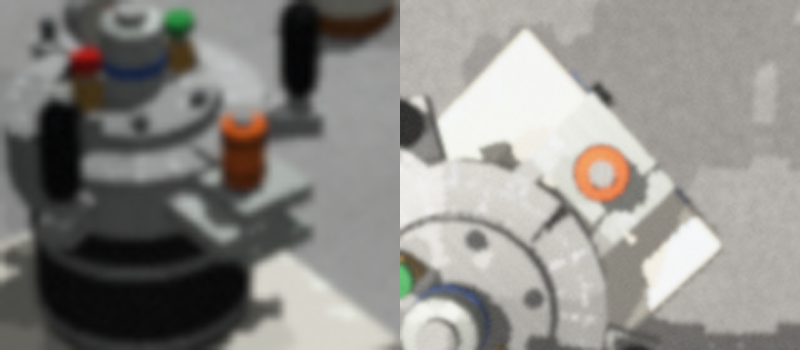

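The pin stands upright with its collar on the upper lug, and the clamp ring is closed. I'll do one depth check of the knob top and hand in.

```bash
python3 - <<'E'
from h import *
p,d=env.snapshot("wrist"); K,R,t=cam("wrist")
u,v=281,138
for (u,v) in [(201+602/2.5,66+172/2.5),(201+575/2.5-0,66+130/2.5)]:
    u=u-160; ui,vi=int(round(u)),int(round(v)); z=d[vi-1:vi+2,ui-1:ui+2]; z=np.median(z); print(ui,vi,R.T@(np.linalg.solve(K,[u,v,1])*z-t))
s=env.observe(); print(s["time"],s["contact_force"],np.abs(s["dq"]).max())
print(env.job_done())
E
```

```text
282 135 [0.62003194 0.02171401 0.1851033 ]
271 118 [0.62819084 0.0396002  0.14612186]
27.5 [-0.38166597  0.89460637 -0.53157623] 0.0922381992291211
the job is handed in; nothing more can be done
None
```

I shut both clamp halves and moved the lock pin from the block's middle hole into the lug holes. The job was handed in at about 27.5 s of the 72 s, and no verdict was reported.

**Clamp:** Each half stopped firmly when I pushed on its handle, the fork at about 14 N and the tongue at about 20 N sideways. The handles ended where the shut geometry puts them, within the vision error: 142 mm and 148 mm apart by two cameras, against 143.8 mm.

**Pin:** It went in with almost no force and stopped at TCP z = 0.1532, against an expected 0.1533, with 15 N upward at the end. The last pictures show it upright with its collar on the upper lug. The wrist and scene cameras put the knob at z = 0.1646 and 0.1667, against 0.165.

**Robot and bench:** The arm was clear with the gripper open and no contact force, and I did not go near any of the other bench items. I did not re-measure where those items are.

**Checks that disagreed:**
- **Depth reading:** it put the knob top 39 mm above the lug, against the 36 mm expected. The pixel was on the grey cap in the middle of the knob, so I relied on the stop height and handed in without a further check.
- **Knob versus hole:** the cameras put the knob 4.3 mm (wrist) and 4.5 mm (scene) sideways from the fork hole, just over the 4 mm limit. I put this down to their roughly 4 mm error, since the pin is through the holes with about 1 mm of play.
- **Missed detections:** the top camera did not find the pin knob, the fork hole or the tongue handle at the end.

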